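# Raise the bay's barrier and slide the tip box home

### The arm

A 6-joint arm with a two-finger parallel gripper is mounted at the origin on a cart in front of the work surface, level with it; the furniture and walls round the work are solid. World frame = base frame: x ahead of the robot, y to its left, z up, the work surface at z = 0. Lengths are in m, angles in rad, forces in N, time in s.
With the tool pointing down it reaches from about 0.35 to 0.925 m from the base axis. Payload 6.4 kg.
Tool frame: the origin (TCP) lies at the very end of the fingers, on their centre line; the grasp point (between the pads) lies 19 mm behind it (manip.grasp_offset is the distance from the TCP to the grasp point, in m); z points along the fingers, y is the line along which they close (so a half turn about z gives the same grasp; the last joint's range is limited). The gripper opens to 94 mm and grips with 3 to 60 N. Pads are 16 mm wide; open, the fingers measure 119 mm over their backs; the gripper's body (75 mm by 177 mm) begins 78 mm behind the grasp point.
Start: joints at [0.928, 0.245, 1.558, -0, 1.339, -0.174], TCP at [0.294, 0.58, 0.205] pointing down, gripper open.
Joint ranges: [-3.13, 3.13], [-1.02, 2.26], [0.13, 2.54], [-0.95, 4.09], [0.21, 2.88], [-2.74, 2.74]. Speed limits (rad/s): [2.57, 2.57, 3.14, 3.14, 3.14, 3.14].

### API

Orientations are given as a unit quaternion [x, y, z, w].
In Python, from cell import manip gives the robot as it stands. Calls block until the motion is done:
- manip.move_pose(position, orientation): joint-space move of the TCP to a pose.
- manip.servo_line(position, attitude=None, vel=0.15, until_force=None): straight line of the TCP; attitude=None keeps the orientation; vel is the mean speed in m/s. With until_force (N) it stops when the force on the tool has changed by that much, and returns True; else False.
- manip.movej(angles): joint-space move.
- manip.grip(opening): finger opening in m; the grip force is fixed at half the most; returns when the fingers have stopped.
- manip.sleep(seconds).
- manip.solve_ik(position, orientation): joint angles nearest the present ones, or None.
- manip.snapshot(name): name is "scene" or "top"; returns a dict with "pixels" (420x560x3 uint8, red, green, blue), "fx", "fy", "cx", "cy" (pixels), "origin" and "attitude" of the camera in the world. Camera axes: x right, y down, z forward; pixel columns grow to the right and rows downward; lengths in m; the calibration is good to about 2 mm. A picture is of the moment at which its call begins. There is no depth.
A pose or a line that the arm cannot do raises manip.MotionError and nothing moves.
- manip.hand_in(): hands the job in; it is judged then, once.
Readings, each from a call of its own:
- manip.read_t(): time.
- manip.read_qpos(): joint angles.
- manip.read_dq(): joint speeds.
- manip.read_tau(): joint torques, N m.
- manip.read_ee_pos(): TCP position.
- manip.read_ee_rot(): TCP orientation.
- manip.read_wrist_force(): force on the tool from outside, world axes, zero at the start.
- manip.read_torque(): the same for the moment, N m.
- manip.read_finger_gap(): finger opening in m.
- manip.read_grip_force(): force on a finger pad.
Only numpy, scipy, OpenCV 4.12 (cv2) and the standard library are available. Lean on these libraries where they do the work, as an engineer would, in place of code of your own. Each camera call takes 0.05 s, during which the arm holds its last target. There are 200 camera calls.

### The job

Load the pipette-tip box into its bay on the bench: push the barrier arm that crosses the lane up past its balance point, so that it stays raised by itself, and only then push the box along the lane, under where the arm was, until it is fully home against the end stop. Do it all by pushing with the fingertips: grasp nothing, do not lift or tip the box, and do not disturb the bottles, glassware and other things standing round the bay.

Things in the scene. Friction and masses are not known exactly. Their poses are not given: they have to be found in the camera images.
- bay: Loading bay, fixed to the bench: metal base plate (106 mm in x, 340 mm in y, 6 mm thick), a grey guide rail along each side (82 mm apart inside, tops 26 mm above the bench), open at the -y end. Origin: on the bench under the lane's middle. Axes: +y along the lane from the open end to the end stop, +x across it to the barrier's hinge side, z up. The barrier's line is y = +20 mm.
- bay_stop (a point): Middle of the face of the grey end stop that closes the lane's +y end, on the base plate's top (6 mm above the bench): at y = +160 mm of the bay. The stop is 36 mm high.
- gate (a joint): Angle of the barrier arm, rad: 0 = down, level across the lane; grows as it rises; 1.66 = open stop. Arm: 14 mm square metal bar, 175 mm from hinge to free end, centre 45 mm above the bench when down; dark steel counterweight 30 x 56 mm behind the hinge. It balances near 0.87: below, it falls shut; above, it falls open by itself in about two seconds and stays. About 1 N at the push bar moves it.
- gate_hinge (a point): The barrier's hinge axis, along the bay's y: 105 mm to +x of the lane's middle, 45 mm above the bench, between two metal cheeks 60 mm high and 48 mm apart outside. The arm's free end rises from the bay's -x side and goes over towards +x.
- push_bar (a point): Middle of the barrier's push bar: black crossbar, 16 mm thick, 64 mm long (along the bay's y), on a 10 mm steel post up from the arm near its free end. Arm down: 165 mm to -x of the hinge axis and 120 mm above it (165 mm above the bench). Pushed on its -x side towards +x and up, on an arc about the hinge, it carries the arm up.
- tipbox: Pipette-tip box, off-white with green perforated top, 71 mm (x) by 115 mm (y) by 52 mm high, about 0.16 kg, loose on the base plate between the rails, before the barrier. Origin: centre of its underside, 6 mm above the bench; y along the lane. Its flat end faces are 56 to 57 mm from the origin; the -y one is the end to push. Fully home the origin is about y = +103 mm of the bay.
- vial_big: Bystander: small clear vial with a white cap, 27 mm wide, 60 mm tall; loose, stands beside the bay and stays where it is. Origin: centre of its underside.
- vial_little: Bystander: smaller clear vial with a white cap, 23 mm wide, 51 mm tall; loose, stands beside the bay and stays where it is. Origin: centre of its underside.
- beaker: Bystander: small clear beaker, 61 mm wide, 70 mm tall; loose, stands beside the bay and stays where it is. Origin: centre of its underside.
- timer: Bystander: small white kitchen-type timer, 24 x 64 mm, 52 mm tall; loose, stands beside the bay and stays where it is. Origin: centre of its underside.
- jar: Bystander: white plastic jar, 69 mm wide, 134 mm tall; loose, stands beside the bay and stays where it is. Origin: centre of its underside.
- flask: Bystander: small conical flask, 68 mm wide, 105 mm tall; loose, stands beside the bay and stays where it is. Origin: centre of its underside.
There are look-alikes about, which are no part of the job. Leave any orange or pink look-alike of the tipbox alone.

How it is judged:
On the way, in this order (a step that is already met when the one before it is completed fails the run):
1. the barrier stands raised against its open stop, with the box still before it (value of joint gate above 1.5 rad and velocity of joint gate below 0.1 rad/s and y of tipbox in the frame of bay below -0.04 m), for 0.2 s.
2. the box has been pushed home against the end stop (y of tipbox in the frame of bay above 0.095 m and value of joint gate above 1.5 rad), for 0.2 s.
At the end, for the whole second after the job is handed in: The barrier stands raised at its open stop (above 1.5 rad) by itself, and the tip box lies flat in the lane within about 8 mm of the end stop, at rest (all of step 2 and velocity of joint gate between -0.1 and 0.1 rad/s and angle between tipbox's own z axis and vertical below 0.06 rad and z of tipbox in the frame of bay below 0.01 m and linear speed of tipbox below 0.02 m/s and x of tipbox in the frame of bay between -0.012 and 0.012 m); the robot touches nothing.
It fails at once if the box is lifted (more than 12 mm off the base plate) or tipped (more than 0.25 rad) (z of tipbox in the frame of bay above 0.018 m or angle between tipbox's own z axis and vertical above 0.25 rad).
It fails at once if a thing standing round the bay is shoved more than 30 mm or knocked over (distance of any of vial_big, vial_little, beaker, timer, jar, flask from where it was at the start of the episode above 0.03 m or angle between any of vial_big, vial_little, beaker, timer, jar, flask's own z axis and vertical above 0.4 rad).
It also fails if it takes over 51 s, if anything falls off the work surface, if the arm or the gripper's body presses on something with over 40 N, if the wrist force passes 120 N, or if a joint passes its speed limit or range.

## Working session

There is one attempt and no reset: what is moved stays moved. The work goes in short steps, each a Python script; the robot and the scene stay as the last script left them, time stands still between calls to the robot, and variables do not carry over. Pictures are saved under pics/ and viewed, at most 10 in all, crops included, and the job is handed in when it is done.

```bash
ls; mkdir -p pics; python3 - <<'E'
from cell import manip
import cv2,pickle
for n in("scene","top"):
    s=manip.snapshot(n); cv2.imwrite(f"pics/{n}0.png",s["pixels"][:,:,::-1]); pickle.dump(s,open(f"pics/{n}0.pkl","wb"))
    print(n,{k:s[k] for k in s if k!="pixels"})
print(manip.read_t(),manip.read_ee_rot(),manip.read_finger_gap())
E
```

```text
pics
scene {'fx': 441.19759453376514, 'fy': 441.19759453376514, 'cx': 283.294596627101, 'cy': 209.55741487797505, 'origin': array([ 0.11341557, -0.69870669,  0.70712991]), 'attitude': array([ 0.8542209 , -0.25032744,  0.13820354, -0.43421494])}
top {'fx': 395.086975344553, 'fy': 395.086975344553, 'cx': 273.8819488317477, 'cy': 202.50567570578593, 'origin': array([ 0.3449344 , -0.04525149,  1.02733522]), 'attitude': array([ 0.72195181, -0.68363948,  0.07435848, -0.07676885])}
0.1 [ 2.32252539e-01  9.72655138e-01 -7.94364182e-04 -3.32476081e-04] 0.09396032983136589
```

View pics/scene0.png

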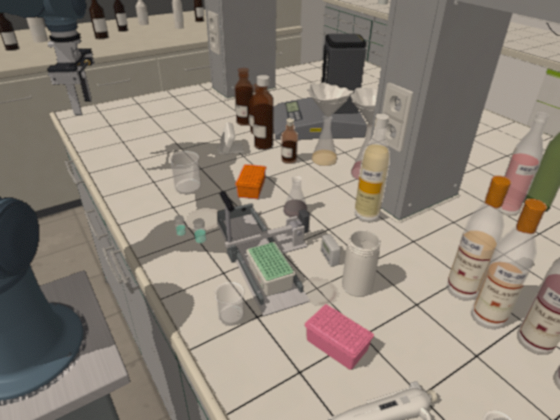

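View pics/top0.png

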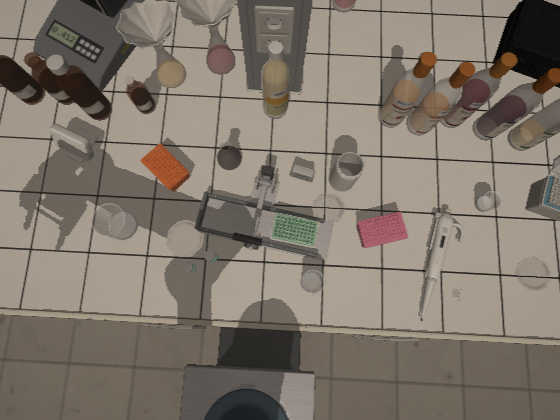

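The scene shows three possible tip boxes: the green-topped one in the lane (top 295,230 / scene 270,268), a pink one (top 383,230) and an orange one (top 165,167). I choose the green one. The end stop is at the left (top ~205,215), the open end at the right (~325,240), the hinge at about (266,180), and the push bar at about (247,239). Next I'll check this in one close crop of both views.

```bash
python3 - <<'E'
import cv2,numpy as np
t=cv2.imread("pics/top0.png")[140:300,180:380]; s=cv2.imread("pics/scene0.png")[170:330,170:350]
t=cv2.resize(t,None,fx=4,fy=4,interpolation=cv2.INTER_CUBIC)[:600]
s=cv2.resize(s,None,fx=4,fy=4,interpolation=cv2.INTER_CUBIC)[:600]
for im,ox,oy in((t,180,140),(s,170,170)):
    for i in range(0,im.shape[1],80): cv2.putText(im,str(ox+i//4),(i,10),0,.35,(0,0,255),1); im[:6,i]=(0,0,255)
    for i in range(0,600,80): cv2.putText(im,str(oy+i//4),(0,i+4),0,.35,(0,0,255),1)
cv2.imwrite("pics/tc.png",cv2.convertScaleAbs(t,alpha=1.5)); cv2.imwrite("pics/sc.png",cv2.convertScaleAbs(s,alpha=1.2))
E
```

```text
(no output)
```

View pics/tc.png

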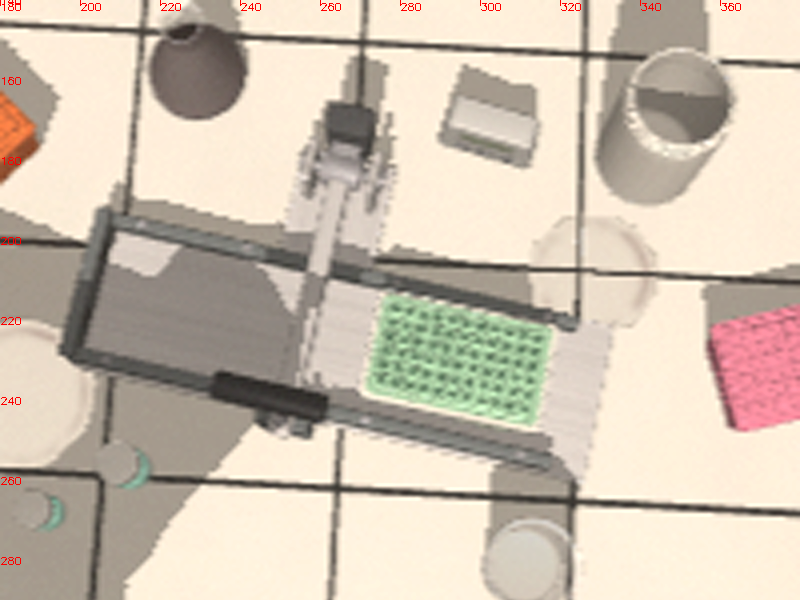

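View pics/sc.png

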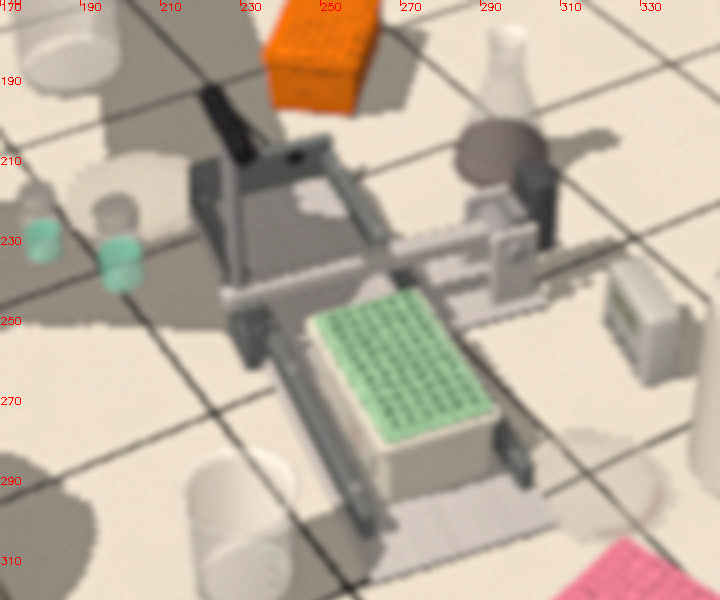

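The crops confirm the green-topped box sits before the barrier, with its -y end facing right in the top view and towards the viewer in the scene view. The push bar runs from top (233,236) to (262,242), and in the scene view from (222,192) to (231,210). Next I triangulate the matched points and fit the bay frame.

```bash
cat > h.py <<'E'
import numpy as np,pickle,cv2
from scipy.spatial.transform import Rotation as R
from scipy.optimize import least_squares
def P(s):
    Rm=R.from_quat(s["attitude"]).as_matrix().T
    K=np.array([[s["fx"],0,s["cx"]],[0,s["fy"],s["cy"]],[0,0,1]])
    return K@np.c_[Rm,-Rm@s["origin"]]
def proj(Pm,X):
    X=np.atleast_2d(X); h=np.c_[X,np.ones(len(X))]@Pm.T; return h[:,:2]/h[:,2:]
def tri(Pa,Pb,a,b):
    X=cv2.triangulatePoints(Pa,Pb,np.array(a,float).T,np.array(b,float).T); return (X[:3]/X[3]).T
E
python3 - <<'E'
from h import *
np.set_printoptions(precision=4,suppress=True)
Pt,Ps=[P(pickle.load(open(f"pics/{n}0.pkl","rb"))) for n in("top","scene")]
T=lambda l:np.array(l)/4+[180,140]; S=lambda l:np.array(l)/4+[170,170]
names="plate- plate+ boxFL boxFR boxBR boxBL bar+ bar-".split()
t=T([(577,490),(607,322),(535,424),(550,325),(385,293),(365,393),(213,384),(326,408)])
s=S([(375,582),(557,522),(388,443),(498,410),(415,290),(308,320),(210,90),(243,158)])
X=tri(Pt,Ps,t,s)
for n,x,a,b in zip(names,X,proj(Pt,X)-t,proj(Ps,X)-s): print(n,x,a,b)
M=np.array([[-53,-170,6],[53,-170,6],[-60,52,165],[-60,-12,165]])/1e3
i=[0,1,6,7]
def w(p,M): c,s_=np.cos(p[2]),np.sin(p[2]); return np.c_[p[0]+c*M[:,0]-s_*M[:,1],p[1]+s_*M[:,0]+c*M[:,1],M[:,2]+p[3]]
f=lambda p:np.r_[(proj(Pt,w(p,M))-t[i]).ravel(),(proj(Ps,w(p,M))-s[i]).ravel()]
r=least_squares(f,[.4,0,0,0]); print("bay",r.x,r.fun)
p=r.x
for n,x in zip(names[2:6],X[2:6]):
    d=x[:2]-p[:2]; c,s_=np.cos(p[2]),np.sin(p[2]); print(n,"bay",c*d[0]+s_*d[1],-s_*d[0]+c*d[1],x[2])
B=np.array([[0,160,42],[-41,160,26],[0,0,0],[105,20,45],[-60,20,165]])/1e3
print(w(p,B)); print(proj(Pt,w(p,B)),proj(Ps,w(p,B)))
E
```

```text
plate- [ 0.4206 -0.1752  0.001 ] [ 0.6332 -1.2929] [-1.4228  0.2607]
plate+ [ 0.5283 -0.1908 -0.0019] [-0.0109  0.0207] [ 0.0225 -0.0055]
boxFL [ 0.4529 -0.1403  0.0544] [ 0.1065 -0.2165] [-0.2258  0.0455]
boxFR [ 0.516  -0.1481  0.0517] [ 0.2013 -0.3858] [-0.4004  0.0937]
boxBR [ 0.5299 -0.0438  0.0541] [ 0.1387 -0.2735] [-0.2625  0.0573]
boxBL [ 0.4657 -0.0345  0.0543] [-0.001   0.0021] [ 0.002  -0.0004]
bar+ [0.453  0.0472 0.1668] [ 0.1729 -0.3728] [-0.3224  0.0538]
bar- [ 0.4422 -0.0146  0.163 ] [-0.1396  0.2995] [ 0.2716 -0.0485]
bay [ 0.5033 -0.015  -0.1756 -0.0023] [-0.0408 -1.7163  0.5915  0.6394  0.5922 -0.2515  0.643   0.379  -1.6359
 -1.465  -0.5833 -1.0956  0.0193  1.6799  0.6376  0.4634]
boxFL bay -0.02775942490839733 -0.13222742959868822 0.054357069392044724
boxFR bay 0.03577019119319183 -0.12890346711408568 0.05170876435645907
boxBR bay 0.03128518025133741 -0.023778375648057692 0.0540868961778046
boxBL bay -0.03356971352756674 -0.025817726761237364 0.05428813455327761
[[ 0.5312  0.1426  0.0397]
 [ 0.4909  0.1497  0.0237]
 [ 0.5033 -0.015  -0.0023]
 [ 0.6102 -0.0136  0.0427]
 [ 0.4477  0.0152  0.1627]]
[[203.2842 209.5938]
 [200.124  226.0748]
 [264.7139 226.3185]
 [266.2906 182.6366]
 [247.9685 239.0581]] [[235.6355 207.299 ]
 [220.779  215.7288]
 [257.4314 257.8878]
 [294.7354 228.0912]
 [226.8427 201.8746]]
```

```bash
python3 - <<'E'
from h import *
np.set_printoptions(precision=4,suppress=True)
Q={n:pickle.load(open(f"pics/{n}0.pkl","rb")) for n in("top","scene")}
def back(s,uv,z):
    K=np.array([[s["fx"],0,s["cx"]],[0,s["fy"],s["cy"]],[0,0,1]])
    d=R.from_quat(s["attitude"]).apply(np.linalg.solve(K,np.r_[uv,1])); o=s["origin"]; return o+d*(z-o[2])/d[2]
T=lambda u,v:np.array([u,v])/4+[180,140]; S=lambda u,v:np.array([u,v])/4+[170,170]
def line(s,a,b,z):
    A,B=back(s,a,z),back(s,b,z); d=A-B; print(A[:2],B[:2],"yaw",np.arctan2(-d[0],d[1]),"len",np.linalg.norm(d))
t,sc=Q["top"],Q["scene"]
line(t,T(140,216),T(577,318),.026)  # +x rail outer top edge
line(t,T(75,355),T(548,468),.026)   # -x rail outer top edge
line(t,T(385,293),T(550,325),.058); line(t,T(365,393),T(535,424),.058) # box sides
# inner face line of stop
line(t,T(127,235),T(97,345),.042)
# model overlay
def w(p,M): c,s_=np.cos(p[2]),np.sin(p[2]); M=np.array(M)/1e3; return np.c_[p[0]+c*M[:,0]-s_*M[:,1],p[1]+s_*M[:,0]+c*M[:,1],M[:,2]]
p=[.5033,-.015,-.165]
tops=[]
for n,(ox,oy),(x0,y0,x1,y1) in(("top",(180,140),(180,140,380,290)),("scene",(170,170),(170,170,350,320))):
    im=cv2.imread(f"pics/{n}0.png"); im=cv2.resize(im[y0:y1,x0:x1],None,fx=4,fy=4,interpolation=cv2.INTER_CUBIC)
    for poly,c in(([(-53,-170,6),(53,-170,6)],(0,0,255)),([(-41,-170,26),(-41,160,26),(41,160,26),(41,-170,26)],(255,0,0)),([(-41,160,42),(41,160,42)],(0,255,255)),([(-60,-12,165),(-60,52,165)],(0,255,0)),([(105,20,45),(-70,20,45)],(255,0,255))):
        u=((proj(P(Q[n]),w(p,poly))-[ox,oy])*4).astype(int); cv2.polylines(im,[u.reshape(-1,1,2)],False,c,1)
    tops.append(im)
cv2.imwrite("pics/ov.png",np.vstack([cv2.resize(i,None,fx=.5,fy=.5)for i in(tops[0][:,:720],tops[1])]))
o=np.hstack([tops[0][:,:720],tops[1]]); cv2.imwrite("pics/ov.png",cv2.resize(o,(800,333),interpolation=cv2.INTER_AREA))
E
```

```text
[0.5768 0.1185] [ 0.525  -0.1675] yaw -0.17911648616543438 len 0.2907367083438178
[0.4835 0.1522] [ 0.4282 -0.1519] yaw -0.17981793316220857 len 0.30904280766321185
[ 0.5285 -0.0435] [ 0.5139 -0.147 ] yaw -0.14016839134368894 len 0.1044860416841258
[ 0.4653 -0.0346] [ 0.4519 -0.1397] yaw -0.1264358818002403 len 0.10599148457147636
[0.5602 0.1231] [0.4883 0.1358] yaw -1.7449071318346911 len 0.07292015846045172
```

View pics/ov.png

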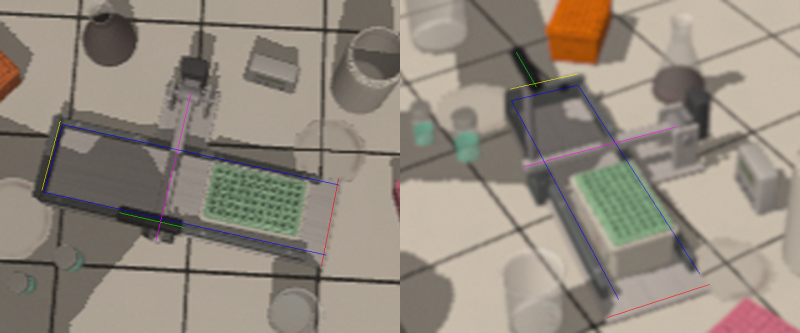

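Fit: bay at (0.503, -0.015), yaw -0.177 rad, and the overlay lies on the rails, plate edge, bar and arm. Measured heights match the text (bar 0.163–0.167, box top 0.054). The push bar has a post below it, so I'll straddle the post with the fingers part-open and follow the arc.

```bash
cat >> h.py <<'E'
p=np.array([.5033,-.015,-.177])
c_,s_=np.cos(p[2]),np.sin(p[2])
def W(x,y,z): return np.array([p[0]+c_*x-s_*y,p[1]+s_*x+c_*y,z])
def att(yaw):  # tool down, closing axis at world angle yaw
    y=np.array([np.cos(yaw),np.sin(yaw),0]); z=np.array([0,0,-1.]); return R.from_matrix(np.c_[np.cross(y,z),y,z]).as_quat()
QY=att(p[2]+np.pi/2); QX=att(p[2])
E
python3 - <<'E'
from h import *
from cell import manip
np.set_printoptions(precision=3,suppress=True)
def wp(th,over=0):
    a=np.arctan2(.12,-.165)-th; C=np.array([.105+.204*np.cos(a),.045+.204*np.sin(a)])
    ext=.008*(abs(np.cos(th))+abs(np.sin(th)))
    return W(C[0]-ext-.008+over,.02,C[1]-.015)
manip.grip(.026)
manip.move_pose(W(-.12,.02,.24),QY)
manip.servo_line(W(-.12,.02,.150))
hit=manip.servo_line(wp(0,.006),vel=.06,until_force=2)
print("contact",hit,manip.read_ee_pos(),wp(0),manip.read_wrist_force(),manip.read_t())
for th in np.arange(.1,1.11,.1):
    manip.servo_line(wp(th,.003),vel=.08); print(round(th,1),manip.read_wrist_force(),manip.read_ee_pos())
manip.sleep(.3); x=manip.read_ee_pos(); manip.servo_line(x+[0,0,.06])
manip.sleep(1.5)
print(manip.read_t())
s=manip.snapshot("scene"); cv2.imwrite("pics/s1.png",s["pixels"][:,:,::-1])
E
```

```text
contact True [0.431 0.018 0.15 ] [0.432 0.018 0.15 ] [-0.469 -0.292  1.096] 4.6833
0.1 [-3.619  0.613  3.886] [0.447 0.015 0.166]
0.2 [-1.955 -0.12   0.679] [0.461 0.013 0.181]
0.3 [-1.063  0.859  0.876] [0.475 0.01  0.193]
0.4 [-0.672  0.091  0.398] [0.491 0.007 0.205]
0.5 [-0.802 -0.629 -0.433] [0.509 0.004 0.214]
0.6 [-0.439 -0.07  -1.091] [0.527 0.001 0.222]
0.7 [0.177 0.982 0.644] [ 0.546 -0.002  0.228]
0.8 [-0.228 -0.586 -0.961] [ 0.566 -0.006  0.232]
0.9 [-0.885  0.297  0.294] [ 0.586 -0.009  0.234]
1.0 [-0.757  0.376 -1.566] [ 0.606 -0.013  0.233]
1.1 [-0.38  -0.432  0.322] [ 0.626 -0.017  0.231]
11.5167
```

View pics/s1.png

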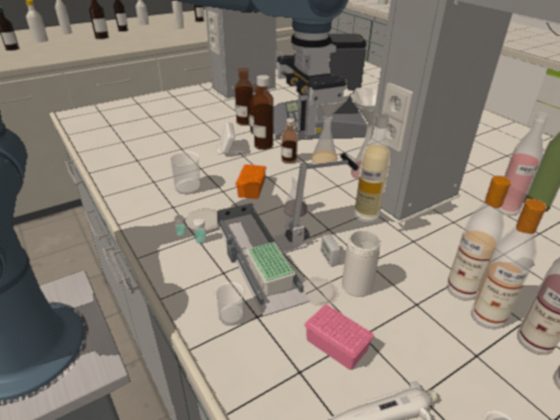

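The barrier stands upright (arm from 297,232 to 302,165, bar over at 350,160), the box is still before it at (270,268), and the bystanders are unmoved. Now I push the box with two fingertips on its -y face.

```bash
python3 - <<'E'
from h import *
from cell import manip
np.set_printoptions(precision=3,suppress=True)
Z=.038
manip.servo_line(W(0,.02,.29),vel=.2)
manip.move_pose(W(.002,-.168,.20),QX)
manip.grip(.034)
manip.servo_line(W(.002,-.168,Z),vel=.12)
manip.sleep(.2)
hit=manip.servo_line(W(.001,.02,Z),vel=.06)
print("mid",manip.read_wrist_force(),manip.read_ee_pos(),manip.read_t())
hit=manip.servo_line(W(0,.050,Z),vel=.025,until_force=6)
print("home",hit,manip.read_wrist_force(),manip.read_ee_pos(),W(0,.0385,Z),manip.read_t())
x=manip.read_ee_pos(); print("tip bay y",(x-p.tolist()[0:2].__add__([0]))@np.array([-s_,c_,0]))
for n in("scene","top"):
    s=manip.snapshot(n); cv2.imwrite(f"pics/{n}2.png",s["pixels"][:,:,::-1]); pickle.dump(s,open(f"pics/{n}2.pkl","wb"))
a=cv2.imread("pics/scene2.png")[150:330,160:400]; b=cv2.imread("pics/top2.png")[140:320,160:380]
cv2.imwrite("pics/c2.png",cv2.resize(np.hstack([a,b]),(800,313),interpolation=cv2.INTER_CUBIC))
E
```

```text
mid [-0.658 -1.003  0.674] [0.508 0.004 0.038] 18.7917
home True [ 0.1   -1.264  0.642] [0.511 0.023 0.038] [0.51  0.023 0.038] 19.5833
tip bay y 0.03890786889316142
```

View pics/c2.png

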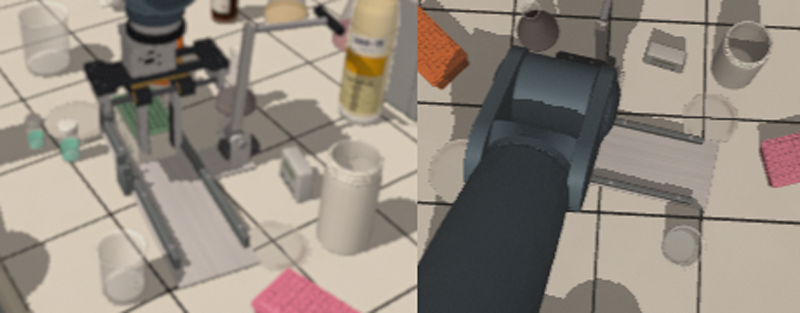

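The box has been pushed up to the end stop (the force tripped at tip y 0.0389, expected 0.0385), and the barrier is still upright. I'll back off and check.

```bash
python3 - <<'E'
from h import *
from cell import manip
manip.servo_line(W(0,-.02,.038),vel=.1)
manip.servo_line(W(0,-.06,.25),vel=.25)
manip.servo_line(W(-.05,-.22,.25),vel=.3)
manip.sleep(.3)
for n in("scene","top"):
    s=manip.snapshot(n); cv2.imwrite(f"pics/{n}3.png",s["pixels"][:,:,::-1]); pickle.dump(s,open(f"pics/{n}3.pkl","wb"))
Ps=[P(pickle.load(open(f"pics/{n}3.pkl","rb"))) for n in("scene","top")]
# predicted outline of box top when home
bx=np.array([W(x,.103+y,.058) for x,y in((-.0335,-.055),(.0335,-.055),(.0335,.055),(-.0335,.055))])
ims=[]
for n,Pm,o,e in(("scene",Ps[0],(160,150),(360,330)),("top",Ps[1],(160,140),(360,320))):
    im=cv2.resize(cv2.imread(f"pics/{n}3.png")[o[1]:e[1],o[0]:e[0]],None,fx=2,fy=2,interpolation=cv2.INTER_CUBIC)
    cv2.polylines(im,[((proj(Pm,bx)-o)*2).astype(np.int32).reshape(-1,1,2)],True,(0,0,255),1); ims.append(im)
cv2.imwrite("pics/c3.png",np.hstack(ims)); print(manip.read_t())
E
```

```text
22.5417
```

View pics/c3.png

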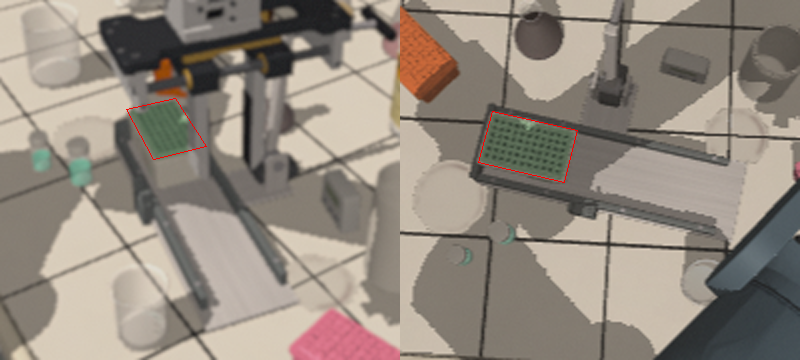

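Both views show the box on the predicted home outline against the stop (top crop 480–575, 112–182), flat, with the gate open and the gripper clear. I'm handing in.

```bash
python3 -c "
from cell import manip
print(manip.hand_in())"
```

```text
the job is handed in; nothing more can be done
None
```

I raised the barrier, which stays open by itself, pushed the tip box home against the end stop, and handed the job in at about 22.5 s of the 51 s; the hand-in call returned no verdict.

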